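# Draw the sharpening steel out of the hooded trough

## Robot

A 6-joint arm with a two-finger parallel gripper is mounted at the origin on a cart in front of the work surface, level with it; the furniture and walls round the work are solid. World frame = base frame: x ahead of the robot, y to its left, z up, the work surface at z = 0. Lengths are in m, angles in rad, forces in N, time in s.
With the tool pointing down it reaches from about 0.3 to 1 m from the base axis. Payload 5.1 kg.
Tool frame: the origin (TCP) lies at the very end of the fingers, on their centre line; the grasp point (between the pads) lies 19 mm behind it; z points along the fingers, y is the line along which they close (so a half turn about z gives the same grasp; the last joint's range is limited). The gripper opens to 95 mm and grips with 3 to 60 N. Pads are 20 mm wide; open, the fingers measure 119 mm over their backs; the gripper's body (75 mm by 180 mm) begins 59 mm behind the grasp point.
Start: joints at [1.215, 0.124, 1.65, -0, 1.367, -0.083], TCP at [0.175, 0.626, 0.215] pointing down, gripper open.
Joint ranges: [-2.61, 2.61], [-1.02, 2.33], [0.03, 2.71], [-1.35, 4.49], [0.32, 2.68], [-2.91, 2.91]. Speed limits (rad/s): [2.57, 2.57, 3.14, 3.14, 3.14, 3.14].

## Interface

Orientations are given as a unit quaternion [x, y, z, w].
In Python, from bench import env gives the robot as it stands.
- The arm moves only by the tool drive_tool, never from a script. Its argument "rows" is a list of rows, each an object of numbers: "tx", "ty", "tz": the shift along the tool's x, y, z in shares of 60 cm (1.0 is 60 cm); "rx", "ry", "rz": the turn, a rotation vector about the tool's x, y, z in fractions of the full range, 1 being 2 pi rad. A call has 1 to 20 rows; each row is the pose to reach, as a shift and turn from the pose commanded when the call began, along the tool's axes at that moment; what a row does not reach only later rows make up. A row lasts 1/12 s, in which the tool goes at most 41.7 mm and 7.16 degrees, less where a joint would pass 70% of its speed; a pose out of reach is approached as far as the arm can. A shift or turn number past 1, either way, is cut back to 1. A call with a gripper value outside its range is refused whole. "hand" is the closure, from 0 (fully open) to 1 (shut), set as the call begins (left out, the last holds). The fingers move at their own pace and stop on an object; "newtons" is the grip in N (left out, the last holds). Time passes only in rows, so rows that repeat a pose let the fingers close. It gives the time, the measured TCP pose, the force, the opening and the grip force at its end, in the units of the state.
- env.sense(): the state, without advancing time (a new reading comes with each control period).
- env.camera(name): name is "side" or "top"; returns the picture (384x512x3 uint8, red, green, blue); there is no depth.
- env.camera_model(name): a dict with "intrinsics" (3x3 intrinsics, pixels), "k1" (the pictures are not rectified: a ray, as slopes to the right and down, at radius r is drawn at 1 + k1 r^2 times it, then the intrinsics apply), "extrinsics" (4x4, takes a point from world to camera coordinates). Camera axes: x right, y down, z forward; pixel columns grow to the right and rows downward; lengths in m; the calibration is good to about 2 mm. A picture is of the moment at which its call begins. camera_model takes no time and is no camera call.
- env.sign_off(): hands the job in; it is judged then, once.
The state is a dict: "time_s": time; "qpos": joint angles; "joint_vel": joint speeds; "tau": joint torques, N m; "eef_pos": TCP position; "tcp_rot": TCP orientation; "contact_force": force on the tool from outside, world axes, zero at the start; "ft_torque": the same for the moment, N m; "finger_gap": finger opening in m; "grip_force": force on a finger pad.
Only numpy, scipy, OpenCV 4.12 (cv2) and the standard library are available. Lean on these libraries where they do the work, as an engineer would, in place of code of your own. Each camera call takes 0.05 s, during which the arm holds its last target. There are 200 camera calls.

## Task

Take the sharpening steel out of the hooded trough: it is longer than the hatch, so slide it back under the long hood until its handle end is free, tilt that end up through the hatch and draw the rod out slantwise from under the hood, without wrenching it against the trough. Finish while holding it in the gripper, level, with all of it a hand's breadth (10 cm) or more above the hoods and nothing else carrying it. Leave the salt shaker, squeeze bottle and timer standing where they are.

Things in the scene. Friction and masses are not known exactly. Their poses are not given: they have to be found in the camera images.
- sharpening_steel: Loose sharpening steel, 315 mm long, 0.2 to 0.35 kg: black handle 24 mm thick (y = +42 to +158 mm), bare rod 10 mm thick (y = -158 to +42 mm). Origin mid-length on its underside, 12 mm below its centre line; y runs from rod tip to handle end. Lies on the trough floor, nearly along it, maybe rolled; handle end 10 to 50 mm under the short hood, rod tip under the long one.
- handle_end (a point): Centre of the butt of the black handle, on the steel's centre line. It starts at the trough's +y end.
- rod_tip (a point): Centre of the free end of the rod, on the steel's centre line.
- grip_point (a point): Good place to pinch the steel, across its handle from above: on the centre line, 218 mm from the rod tip, 97 mm from the handle end, near the balance point. At the start about 16 mm above the worktop.
- trough: Fixed bare-metal trough with a blue hood over each end. Origin on the worktop under the middle of the hatch (the opening between the hoods); z up, y along it. Inside 130 mm wide (x = -65 to +65 mm), from y = -260 to +165 mm; walls and floor 4 mm thick, inner floor at z = 4 mm, top of walls and hoods at z = 62 mm. Long hood at -y, short hood at +y.
- hatch (a point): Middle of the hatch, at the height of the hood tops (62 mm above the worktop). The hatch is open from y = -92 to +92 mm of the trough and over its full inner width; each hood ends there in a round lip 8 mm thick, underside 54 mm above the worktop.
- salt_shaker: Loose salt shaker with a handle, 66x90x93 mm, standing behind the trough; origin: middle of its underside. A bystander.
- squeeze_bottle: Loose white squeeze bottle with a nozzle, 60x61x215 mm, standing behind the trough; origin: middle of its underside. A bystander.
- timer: Loose white kitchen timer, 32x66x62 mm, standing behind the trough; origin: middle of its underside. A bystander.

How it is judged:
By the outcome, as a careful person would: the job done as asked, in the order asked, and still so for the second after the job is handed in, while the arm keeps its last pose, push and grip.
It also fails if it takes over 43 s, if anything falls off the work surface, if the arm or the gripper's body presses on something with over 40 N, if the wrist force passes 120 N, or if a joint passes its speed limit or range.

## Working session

There is one attempt and no reset: what is moved stays moved. The work goes in short steps, Python scripts to look and compute and a tool call to move; the robot and the scene stay as the last step left them, time stands still between calls to the robot, and variables do not carry over. Pictures are saved under pics/ and viewed, at most 10 in all, crops included, and the job is handed in when it is done.

Besides the shell and the picture viewer there is one more tool, called after ">>>" as name(argument=value, ...), one argument or row to a line, values as JSON. drive_tool: Moves the arm, as the interface text tells. Its arguments: {"type":"object","properties":{"rows":{"type":"array"},"hand":{"type":"number"},"newtons":{"type":"number"}},"required":["rows"]}

```bash
mkdir -p pics; cat > h.py <<'E'
import numpy as np, cv2
from bench import env
def ray(cam,u,v):
    m=env.camera_model(cam);K=np.array(m["intrinsics"]);k=m["k1"];E=np.array(m["extrinsics"])
    d=np.array([(u-K[0,2])/K[0,0],(v-K[1,2])/K[1,1]]);s=d.copy()
    for _ in range(30): s=d/(1+k*(s@s))
    R,t=E[:3,:3],E[:3,3]
    return -R.T@t, R.T@np.array([s[0],s[1],1.])
def onz(cam,u,v,z):
    o,d=ray(cam,u,v); return o+d*(z-o[2])/d[2]
def proj(cam,p):
    m=env.camera_model(cam);K=np.array(m["intrinsics"]);E=np.array(m["extrinsics"])
    c=E[:3,:3]@np.array(p)+E[:3,3];s=c[:2]/c[2];s=s*(1+m["k1"]*(s@s))
    return K[:2,:2]@s+K[:2,2]
def pic(cam,f):
    i=env.camera(cam);cv2.imwrite("pics/"+f+".png",i[:,:,::-1]);return i
E
python3 - <<'E'
from h import *
a=pic("top","t0");b=pic("side","s0")
cv2.imwrite("pics/both0.png",cv2.resize(np.vstack([a,b])[:,:,::-1],None,fx=.78,fy=.78))
s=env.sense();print(s["eef_pos"],s["tcp_rot"])
for c in("top","side"):
    m=env.camera_model(c);print(c,ray(c,256,192))
E
```

```text
[0.17495028 0.62542093 0.21353679] [ 1.36000153e-01  9.90708387e-01 -8.96968773e-04 -2.12333531e-04]
top (array([0.50999599, 0.09388487, 1.06060208]), array([ 0.06784711, -0.0129615 , -0.99764284]))
side (array([0.36215679, 0.76991949, 0.64469637]), array([ 0.26769673, -0.74276449, -0.613776  ]))
```

View pics/t0.png

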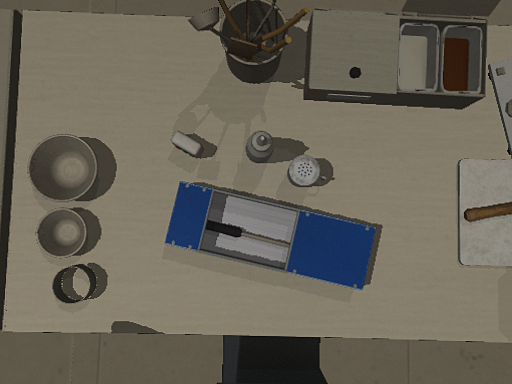

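View pics/s0.png

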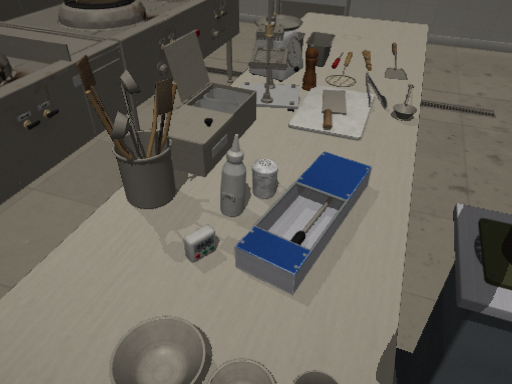

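The top view shows the trough: short hood at px (166–212, 183–250), long hood at (288–378, 211–290). The handle runs about (207,225) to (242,232), and the rod to (290,243). The bystanders are at (186,143), (260,147) and (305,170). Next I measure.

```bash
python3 - <<'E'
from h import *
a=cv2.imread("pics/t0.png")
hsv=cv2.cvtColor(a,cv2.COLOR_BGR2HSV)
m=cv2.inRange(hsv,(105,140,60),(125,255,255))
n,l,st,c=cv2.connectedComponentsWithStats(m)
pts=[]
for i in range(1,n):
    if st[i,4]>500:
        p=np.argwhere(l==i)[:,::-1]
        w=np.array([onz("top",u,v,.062)[:2] for u,v in p],np.float32)
        r=cv2.minAreaRect(w);print("hood",st[i],r,"\n",cv2.boxPoints(r).round(4).tolist());pts.append(w)
r=cv2.minAreaRect(np.vstack(pts));print("trough",r,cv2.boxPoints(r).round(4).tolist())
# zoom crop
x0,y0,x1,y1=160,175,385,295
cv2.imwrite("pics/z0.png",cv2.resize(a[y0:y1,x0:x1],None,fx=3.5,fy=3.5,interpolation=cv2.INTER_CUBIC))
d=(cv2.cvtColor(a,cv2.COLOR_BGR2GRAY)<35).astype(np.uint8);d[:200]=0;d[260:]=0;d[:,:195]=0;d[:,300:]=0
n,l,st,c=cv2.connectedComponentsWithStats(d)
for i in range(1,n):
    if st[i,4]>30:
        p=np.argwhere(l==i)[:,::-1]
        w=np.array([onz("top",u,v,.016)[:2] for u,v in p],np.float32)
        r=cv2.minAreaRect(w);print("dark",st[i],r,cv2.boxPoints(r).round(4).tolist())
E
```

```text
hood [ 165  182   47   68 1987] ((0.524187445640564, 0.22430238127708435), (0.07024610787630081, 0.13266246020793915), 78.1504135131836) 
 [[0.45210000872612, 0.20350000262260437], [0.5819000005722046, 0.17630000412464142], [0.5963000059127808, 0.2451000064611435], [0.46650001406669617, 0.27230000495910645]]Traceback (most recent call last):
  File "<stdin>", line 10, in <module>
  File "h.py", line 10, in onz
    o,d=ray(cam,u,v); return o+d*(z-o[2])/d[2]
        ~~~^^^^^^^^^
  File "h.py", line 4, in ray
    m=env.camera_model(cam);K=np.array(m["intrinsics"]);k=m["k1"];E=np.array(m["extrinsics"])
ValueError: time passes only in moves, steps and waits
```

```bash
python3 - <<'E'
s=open('h.py').read()
s=s.replace("def ray","M={c:env.camera_model(c) for c in ('top','side')}\ndef ray",1).replace("m=env.camera_model(cam)","m=M[cam]")
open('h.py','w').write(s)
E
cat > m.py <<'E'
from h import *
a=cv2.imread("pics/t0.png")
hsv=cv2.cvtColor(a,cv2.COLOR_BGR2HSV)
m=cv2.inRange(hsv,(105,140,60),(125,255,255))
n,l,st,c=cv2.connectedComponentsWithStats(m)
pts=[]
for i in range(1,n):
    if st[i,4]>500:
        p=np.argwhere(l==i)[:,::-1]
        w=np.array([onz("top",u,v,.062)[:2] for u,v in p],np.float32)
        r=cv2.minAreaRect(w);print("hood",st[i],r,cv2.boxPoints(r).round(4).tolist());pts.append(w)
r=cv2.minAreaRect(np.vstack(pts));print("trough",r,cv2.boxPoints(r).round(4).tolist())
x0,y0,x1,y1=160,175,385,295
cv2.imwrite("pics/z0.png",cv2.resize(a[y0:y1,x0:x1],None,fx=3.5,fy=3.5,interpolation=cv2.INTER_CUBIC))
d=(cv2.cvtColor(a,cv2.COLOR_BGR2GRAY)<35).astype(np.uint8);d[:200]=0;d[260:]=0;d[:,:195]=0;d[:,300:]=0
n,l,st,c=cv2.connectedComponentsWithStats(d)
for i in range(1,n):
    if st[i,4]>30:
        p=np.argwhere(l==i)[:,::-1]
        w=np.array([onz("top",u,v,.016)[:2] for u,v in p],np.float32)
        r=cv2.minAreaRect(w);print("dark",st[i],r,cv2.boxPoints(r).round(4).tolist())
E
python3 m.py
```

```text
hood [ 165  182   47   68 1987] ((0.524187445640564, 0.22430238127708435), (0.07024610787630081, 0.13266246020793915), 78.1504135131836) [[0.45210000872612, 0.20350000262260437], [0.5819000005722046, 0.17630000412464142], [0.5963000059127808, 0.2451000064611435], [0.46650001406669617, 0.27230000495910645]]
hood [ 287  211   88   79 4759] ((0.45963597297668457, -0.08233765512704849), (0.16534771025180817, 0.134208083152771), 78.0610580444336) [[0.37689998745918274, -0.1492999941110611], [0.5081999897956848, -0.17710000276565552], [0.5424000024795532, -0.015300000086426735], [0.41110000014305115, 0.012400000356137753]]
trough ((0.4871293902397156, 0.04768991470336914), (0.4311525821685791, 0.134208083152771), 78.06106567382812) [[0.37689998745918274, -0.1492999941110611], [0.5081999897956848, -0.17710000276565552], [0.5974000096321106, 0.24469999969005585], [0.4661000072956085, 0.27250000834465027]]
dark [205 220  37  17 332] ((0.4981151819229126, 0.15114909410476685), (0.08043383806943893, 0.02201824262738228), 76.8951644897461) [[0.478300005197525, 0.1145000010728836], [0.49970000982284546, 0.10949999839067459], [0.5180000066757202, 0.18780000507831573], [0.4964999854564667, 0.19280000030994415]]
```

View pics/z0.png

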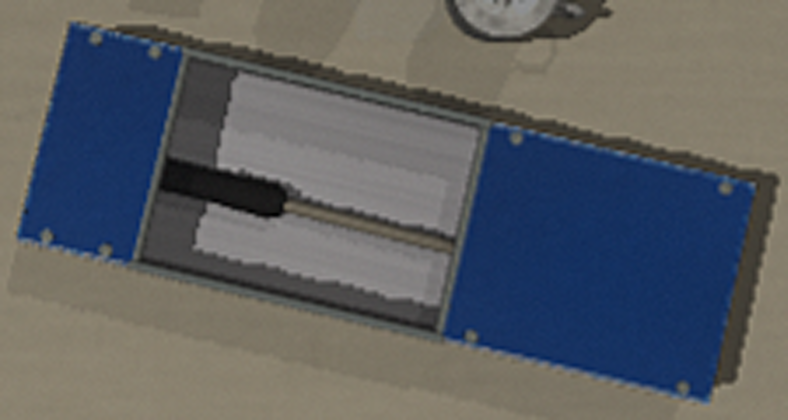

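The crop shows the handle entering from under the short hood at crop px (165,175), ending at (285,203). The rod runs on to the lip at (452,245). I now compute the trough frame, the grasp and the bystander clearances.

```bash
cat >> h.py <<'E'
from scipy.spatial.transform import Rotation as R
O=np.array([.4969,.0942,0]); psi=np.deg2rad(11.9)
Y=np.array([np.sin(psi),np.cos(psi),0]);X=np.array([np.cos(psi),-np.sin(psi),0])
def T2W(p): return O+X*p[0]+Y*p[1]+np.array([0,0,p[2]])
def W2T(p): d=np.array(p)-O; return np.array([d@X,d@Y,d[2]])
SD=np.deg2rad(76.9)
def rot(th,sd=SD): # steel direction sd, handle tilted up th deg
    t=np.deg2rad(th);a=np.array([np.cos(sd)*np.cos(t),np.sin(sd)*np.cos(t),np.sin(t)])
    y=np.array([np.sin(sd),-np.cos(sd),0]); x=np.cross(y,-np.cross(y,a)*0+0) if 0 else None
    # tool y across, z down-normal: z = -(normal up) ; x = y x z
    up=np.cross(y,a); up=up*np.sign(up[2]); z=-up; return R.from_matrix(np.c_[np.cross(y,z),y,z])
def delta(pos,r,p0=None,r0=None):
    s=env.sense();p0=np.array(s["eef_pos"]) if p0 is None else p0;r0=R.from_quat(s["tcp_rot"]) if r0 is None else r0
    return (r0.inv().apply(np.array(pos)-p0)*100).round(2),np.rad2deg((r0.inv()*r).as_rotvec()).round(2)
E
python3 - <<'E'
from h import *
for n,u,v,z in(("timer",187,143,.062),("bottle top",262,137,.215),("bottle mid",260,150,.1),("shaker",304,170,.093)):
    w=onz("top",u,v,z);print(n,w.round(3),W2T(w).round(3),"side px",proj("side",w).round())
hf=np.array([.489,.112,.016]);d=np.array([np.cos(SD),np.sin(SD),0])
print("side check handle front",proj("side",hf).round(),"rod at lip",onz("top",289,243.,.016),W2T(onz("top",289,243.,.016)))
print("rodtip",W2T(hf-.2*d),"butt",W2T(hf+.116*d)); g=hf+.018*d;print("grip",g,W2T(g))
print(delta([g[0],g[1],.20],rot(0)))
# side ray handle front pixel
s=cv2.imread("pics/s0.png");gr=cv2.cvtColor(s,cv2.COLOR_BGR2GRAY)
m=np.zeros_like(gr);m[220:255,285:315]=gr[220:255,285:315]<40
p=np.argwhere(m)[:,::-1];w=np.array([W2T(onz("side",u,v,.016))[:2] for u,v in p],np.float32);print(len(p),cv2.minAreaRect(w))
E
```

```text
timer [0.68  0.233 0.062] [0.151 0.173 0.062] side px [200. 231.]
bottle top [0.669 0.074 0.215] [0.173 0.016 0.215] side px [232. 133.]
bottle mid [0.663 0.075 0.1  ] [0.167 0.016 0.1  ] side px [236. 177.]
shaker [ 0.625 -0.018  0.093] [ 0.148 -0.084  0.093] side px [265. 162.]
side check handle front [301. 232.] rod at lip [0.46860714 0.00362679 0.016     ] [-0.00900824 -0.09446081  0.016     ]
rodtip [-0.01558914 -0.18416769  0.016     ] butt [-0.00897133  0.13176301  0.016     ]
grip [0.49307972 0.12953157 0.016     ] [-0.01102369  0.0337845   0.016     ]
(array([-44.  , -39.18,   1.42]), array([-9.000e-02,  7.000e-02,  8.747e+01]))
113 ((-0.015225516632199287, 0.03187716007232666), (0.038185473531484604, 0.022734439000487328), 86.10468292236328)
```

```bash
sed -i 's/^SD=.*/SD=np.deg2rad(78.5)/' h.py; python3 - <<'E'
from h import *
g=T2W([-.012,.0335,0]);print(g,delta([g[0],g[1],.12],rot(0)))
E
```

```text
[0.49206573 0.1294545  0.        ] (array([-43.91, -39.2 ,   9.42]), array([-9.000e-02,  7.000e-02,  8.587e+01]))
```

Careful with the scale: shifts go in shares of 60 cm and turns go in shares of 2 pi rad. That gives: -43.9 cm / 60 = -0.7317, -39.2 cm / 60 = -0.6533, 85.9 degrees / 360 = 0.2386.

>>> drive_tool(
  rows=[
    {"tx": -0.7317,"ty": -0.6533,"tz": 0,"rz": 0.2386},
    {"tx": -0.7317,"ty": -0.6533,"tz": 0,"rz": 0.2386},
    {"tx": -0.7317,"ty": -0.6533,"tz": 0,"rz": 0.2386},
    {"tx": -0.7317,"ty": -0.6533,"tz": 0,"rz": 0.2386},
    {"tx": -0.7317,"ty": -0.6533,"tz": 0,"rz": 0.2386},
    {"tx": -0.7317,"ty": -0.6533,"tz": 0,"rz": 0.2386},
    {"tx": -0.7317,"ty": -0.6533,"tz": 0,"rz": 0.2386},
    {"tx": -0.7317,"ty": -0.6533,"tz": 0,"rz": 0.2386},
    {"tx": -0.7317,"ty": -0.6533,"tz": 0,"rz": 0.2386},
    {"tx": -0.7317,"ty": -0.6533,"tz": 0,"rz": 0.2386},
    {"tx": -0.7317,"ty": -0.6533,"tz": 0,"rz": 0.2386},
    {"tx": -0.7317,"ty": -0.6533,"tz": 0,"rz": 0.2386},
    {"tx": -0.7317,"ty": -0.6533,"tz": 0,"rz": 0.2386},
    {"tx": -0.7317,"ty": -0.6533,"tz": 0,"rz": 0.2386},
    {"tx": -0.7317,"ty": -0.6533,"tz": 0.05,"rz": 0.2386},
    {"tx": -0.7317,"ty": -0.6533,"tz": 0.1,"rz": 0.2386},
    {"tx": -0.7317,"ty": -0.6533,"tz": 0.1567,"rz": 0.2386},
    {"tx": -0.7317,"ty": -0.6533,"tz": 0.1567,"rz": 0.2386},
    {"tx": -0.7317,"ty": -0.6533,"tz": 0.1567,"rz": 0.2386},
    {"tx": -0.7317,"ty": -0.6533,"tz": 0.1567,"rz": 0.2386},
  ],
  hand=0.45,
)

```text
validation failed for argument at $.ro...
```

In the tool's units: -4 cm / 60 = -0.0667, 7 degrees / 360 = 0.0194.

>>> drive_tool(
  rows=[
    {"tx": -0.0667,"ty": -0.0667,"tz": 0,"rx": 0,"ry": 0,"rz": 0.0194},
  ],
  hand=0.45,
)

```text
time_s: 0.18
eef_pos: [0.1933, 0.5922, 0.213]
tcp_rot: [0.195, 0.981, -0.0, -0.001]
contact_force: [0.3, -1.1, 0.5]
finger_gap: 0.0924
grip_force: 0.0
```

```bash
python3 - <<'E'
from h import *
g=T2W([-.012,.0335,0]);print(g,delta([g[0],g[1],.12],rot(0)))
E
```

```text
[0.49206573 0.1294545  0.        ] (array([-45.32, -31.32,   9.23]), array([-1.100e-01, -7.000e-02,  7.901e+01]))
```

In the tool's units: -45.3 cm / 60 = -0.755, -31.3 cm / 60 = -0.5217, 79 degrees / 360 = 0.2194.

>>> drive_tool(
  rows=[
    {"tx": -0.755,"ty": -0.5217,"tz": 0,"rx": 0,"ry": 0,"rz": 0.2194},
    {"tx": -0.755,"ty": -0.5217,"tz": 0,"rx": 0,"ry": 0,"rz": 0.2194},
    {"tx": -0.755,"ty": -0.5217,"tz": 0,"rx": 0,"ry": 0,"rz": 0.2194},
    {"tx": -0.755,"ty": -0.5217,"tz": 0,"rx": 0,"ry": 0,"rz": 0.2194},
    {"tx": -0.755,"ty": -0.5217,"tz": 0,"rx": 0,"ry": 0,"rz": 0.2194},
    {"tx": -0.755,"ty": -0.5217,"tz": 0,"rx": 0,"ry": 0,"rz": 0.2194},
    {"tx": -0.755,"ty": -0.5217,"tz": 0,"rx": 0,"ry": 0,"rz": 0.2194},
    {"tx": -0.755,"ty": -0.5217,"tz": 0,"rx": 0,"ry": 0,"rz": 0.2194},
    {"tx": -0.755,"ty": -0.5217,"tz": 0,"rx": 0,"ry": 0,"rz": 0.2194},
    {"tx": -0.755,"ty": -0.5217,"tz": 0,"rx": 0,"ry": 0,"rz": 0.2194},
    {"tx": -0.755,"ty": -0.5217,"tz": 0,"rx": 0,"ry": 0,"rz": 0.2194},
    {"tx": -0.755,"ty": -0.5217,"tz": 0,"rx": 0,"ry": 0,"rz": 0.2194},
    {"tx": -0.755,"ty": -0.5217,"tz": 0,"rx": 0,"ry": 0,"rz": 0.2194},
    {"tx": -0.755,"ty": -0.5217,"tz": 0.05,"rx": 0,"ry": 0,"rz": 0.2194},
    {"tx": -0.755,"ty": -0.5217,"tz": 0.1,"rx": 0,"ry": 0,"rz": 0.2194},
    {"tx": -0.755,"ty": -0.5217,"tz": 0.1533,"rx": 0,"ry": 0,"rz": 0.2194},
    {"tx": -0.755,"ty": -0.5217,"tz": 0.1533,"rx": 0,"ry": 0,"rz": 0.2194},
    {"tx": -0.755,"ty": -0.5217,"tz": 0.1533,"rx": 0,"ry": 0,"rz": 0.2194},
    {"tx": -0.755,"ty": -0.5217,"tz": 0.1533,"rx": 0,"ry": 0,"rz": 0.2194},
    {"tx": -0.755,"ty": -0.5217,"tz": 0.1533,"rx": 0,"ry": 0,"rz": 0.2194},
  ],
  hand=0.45,
)

```text
time_s: 1.85
eef_pos: [0.4948, 0.127, 0.1253]
tcp_rot: [0.775, 0.632, 0.002, 0.001]
contact_force: [-0.0, -0.5, -0.2]
finger_gap: 0.0525
grip_force: 0.0
```

```bash
python3 - <<'E'
from h import *
g=T2W([-.012,.0335,0]);s=env.sense();print(s["eef_pos"],s["finger_gap"],W2T(s["eef_pos"]),delta([g[0],g[1],.008],rot(0)))
E
```

```text
[0.49482523 0.12695827 0.12533375] 0.05253487595805343 [-0.00878507  0.03162644  0.12533375] (array([ 0.17, -0.37, 11.73]), array([ 0.22, -0.08, -0.1 ]))
```

In the tool's units: 11.3 cm / 60 = 0.1883, 11 cm / 60 = 0.1833.

>>> drive_tool(
  rows=[
    {"tx": 0.0033,"ty": -0.005,"tz": 0.05,"rx": 0,"ry": 0,"rz": 0},
    {"tx": 0.0033,"ty": -0.005,"tz": 0.1,"rx": 0,"ry": 0,"rz": 0},
    {"tx": 0.0033,"ty": -0.005,"tz": 0.1333,"rx": 0,"ry": 0,"rz": 0},
    {"tx": 0.0033,"ty": -0.005,"tz": 0.1583,"rx": 0,"ry": 0,"rz": 0},
    {"tx": 0.0033,"ty": -0.005,"tz": 0.175,"rx": 0,"ry": 0,"rz": 0},
    {"tx": 0.0033,"ty": -0.005,"tz": 0.1833,"rx": 0,"ry": 0,"rz": 0},
    {"tx": 0.0033,"ty": -0.005,"tz": 0.1883,"rx": 0,"ry": 0,"rz": 0},
    {"tx": 0.0033,"ty": -0.005,"tz": 0.1883,"rx": 0,"ry": 0,"rz": 0},
    {"tx": 0.0033,"ty": -0.005,"tz": 0.1883,"rx": 0,"ry": 0,"rz": 0},
    {"tx": 0.0033,"ty": -0.005,"tz": 0.1883,"rx": 0,"ry": 0,"rz": 0},
  ],
)

```text
time_s: 2.68
eef_pos: [0.4918, 0.1292, 0.0109]
tcp_rot: [0.775, 0.632, 0.001, 0.001]
contact_force: [-0.3, 0.8, 0.4]
finger_gap: 0.0519
grip_force: 0.0
```

```bash
python3 - <<'E'
from h import *
a=pic("top","t1");b=pic("side","s1")
A=cv2.resize(a[170:300,160:390],None,fx=3,fy=3);B=cv2.resize(b[130:310,210:400],None,fx=2.6,fy=2.6)
h=max(A.shape[0],B.shape[0]);cv2.imwrite("pics/c1.png",cv2.resize(B,None,fx=1.2,fy=1.2)[:,:,::-1])
g=T2W([-.012,.0335,0]);s=env.sense();print(s["eef_pos"],s["contact_force"],W2T(s["eef_pos"]),delta([g[0],g[1],.008],rot(0)))
E
```

```text
[0.49149222 0.12909412 0.01060877] [-0.05122748 -0.84481485 -0.6748683 ] [-0.01248688  0.0330291   0.01060877] (array([0.05, 0.05, 0.26]), array([ 0.09, -0.03, -0.13]))
```

View pics/c1.png

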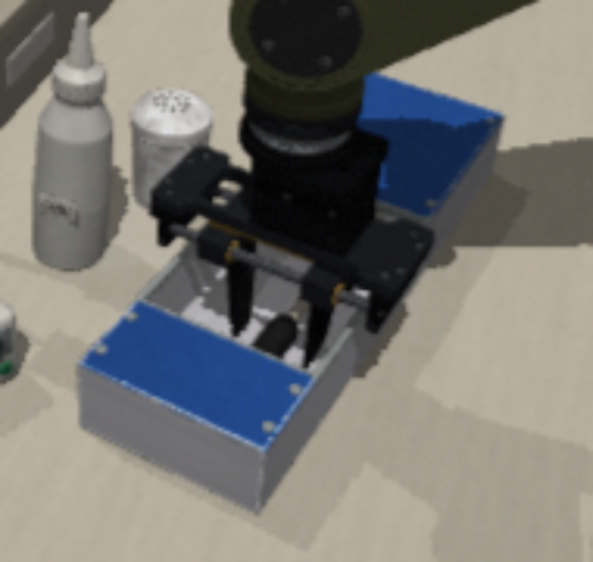

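The fingers, at crop px (240,300) and (315,335), straddle the handle at (275,335). Nothing else is touched. I close on it.

In the tool's units: 0.3 cm / 60 = 0.005.

>>> drive_tool(
  rows=[
    {"tx": 0,"ty": 0,"tz": 0.005,"rx": 0,"ry": 0,"rz": 0},
    {"tx": 0,"ty": 0,"tz": 0.005,"rx": 0,"ry": 0,"rz": 0},
    {"tx": 0,"ty": 0,"tz": 0.005,"rx": 0,"ry": 0,"rz": 0},
  ],
)

```text
time_s: 3.03
eef_pos: [0.4905, 0.129, 0.0065]
tcp_rot: [0.775, 0.632, -0.0, -0.0]
contact_force: [0.2, 0.0, 0.3]
finger_gap: 0.0523
grip_force: 0.0
```

>>> drive_tool(
  rows=[
    {"tx": 0,"ty": 0,"tz": 0,"rx": 0,"ry": 0,"rz": 0},
    {"tx": 0,"ty": 0,"tz": 0,"rx": 0,"ry": 0,"rz": 0},
    {"tx": 0,"ty": 0,"tz": 0,"rx": 0,"ry": 0,"rz": 0},
    {"tx": 0,"ty": 0,"tz": 0,"rx": 0,"ry": 0,"rz": 0},
    {"tx": 0,"ty": 0,"tz": 0,"rx": 0,"ry": 0,"rz": 0},
    {"tx": 0,"ty": 0,"tz": 0,"rx": 0,"ry": 0,"rz": 0},
    {"tx": 0,"ty": 0,"tz": 0,"rx": 0,"ry": 0,"rz": 0},
    {"tx": 0,"ty": 0,"tz": 0,"rx": 0,"ry": 0,"rz": 0},
  ],
  hand=1.0,
  newtons=35,
)

```text
time_s: 3.7
eef_pos: [0.4909, 0.129, 0.0067]
tcp_rot: [0.775, 0.632, 0.0, 0.0]
contact_force: [0.4, 0.0, -0.9]
finger_gap: 0.0225
grip_force: 35.0
```

```bash
python3 - <<'E'
from h import *
s=env.sense();print(s["eef_pos"],s["contact_force"],s["ft_torque"],s["finger_gap"],s["grip_force"],W2T(s["eef_pos"]),R.from_quat(s["tcp_rot"]).as_matrix().round(3))
E
```

```text
[0.49088505 0.12899245 0.00671772] [ 0.35520241  0.03905838 -0.92750468] [-0.13272841 -0.05716363 -0.03868173] 0.022545060166439264 34.96824288769858 [-0.01306003  0.03280442  0.00671772] [[ 0.202  0.979  0.   ]
 [ 0.979 -0.202 -0.   ]
 [ 0.     0.    -1.   ]]
```

In the tool's units: -6 cm / 60 = -0.1, -5.8 cm / 60 = -0.0967.

>>> drive_tool(
  rows=[
    {"tx": 0,"ty": 0,"tz": -0.0025,"rx": 0,"ry": 0,"rz": 0},
    {"tx": 0,"ty": 0,"tz": -0.005,"rx": 0,"ry": 0,"rz": 0},
    {"tx": -0.005,"ty": 0,"tz": -0.005,"rx": 0,"ry": 0,"rz": 0},
    {"tx": -0.0133,"ty": 0,"tz": -0.005,"rx": 0,"ry": 0,"rz": 0},
    {"tx": -0.025,"ty": 0,"tz": -0.005,"rx": 0,"ry": 0,"rz": 0},
    {"tx": -0.0367,"ty": 0,"tz": -0.005,"rx": 0,"ry": 0,"rz": 0},
    {"tx": -0.0483,"ty": 0,"tz": -0.005,"rx": 0,"ry": 0,"rz": 0},
    {"tx": -0.06,"ty": 0,"tz": -0.005,"rx": 0,"ry": 0,"rz": 0},
    {"tx": -0.0717,"ty": 0,"tz": -0.005,"rx": 0,"ry": 0,"rz": 0},
    {"tx": -0.0833,"ty": 0,"tz": -0.005,"rx": 0,"ry": 0,"rz": 0},
    {"tx": -0.0917,"ty": 0,"tz": -0.005,"rx": 0,"ry": 0,"rz": 0},
    {"tx": -0.0967,"ty": 0,"tz": -0.005,"rx": 0,"ry": 0,"rz": 0},
    {"tx": -0.1,"ty": 0,"tz": -0.005,"rx": 0,"ry": 0,"rz": 0},
    {"tx": -0.1,"ty": 0,"tz": -0.005,"rx": 0,"ry": 0,"rz": 0},
    {"tx": -0.1,"ty": 0,"tz": -0.005,"rx": 0,"ry": 0,"rz": 0},
  ],
)

```text
time_s: 4.95
eef_pos: [0.4787, 0.0703, 0.0097]
tcp_rot: [0.775, 0.632, 0.0, -0.0]
contact_force: [1.0, -0.0, -2.5]
finger_gap: 0.0228
grip_force: 35.0
```

```bash
python3 - <<'E'
from h import *
b=pic("side","s2");cv2.imwrite("pics/c2.png",cv2.resize(b[150:300,220:400],None,fx=4,fy=4,interpolation=cv2.INTER_CUBIC)[:,:,::-1])
s=env.sense();print(s["eef_pos"],s["contact_force"],s["finger_gap"],s["grip_force"],W2T(s["eef_pos"]))
for y in(.06,.07,.08,.092): print(y,(proj("side",T2W([-.013,y,.020]))-[220,150])*4)
E
```

```text
[0.47872581 0.07036905 0.00970748] [ 0.01231036  0.02652183 -1.82294817] 0.02226785614409773 34.968405433755834 [-0.01286957 -0.02706639  0.00970748]
0.06 [290.47317088 371.6596986 ]
0.07 [281.82043255 382.71470595]
0.08 [273.03155259 393.94469139]
0.092 [262.30051868 407.65768277]
```

View pics/c2.png

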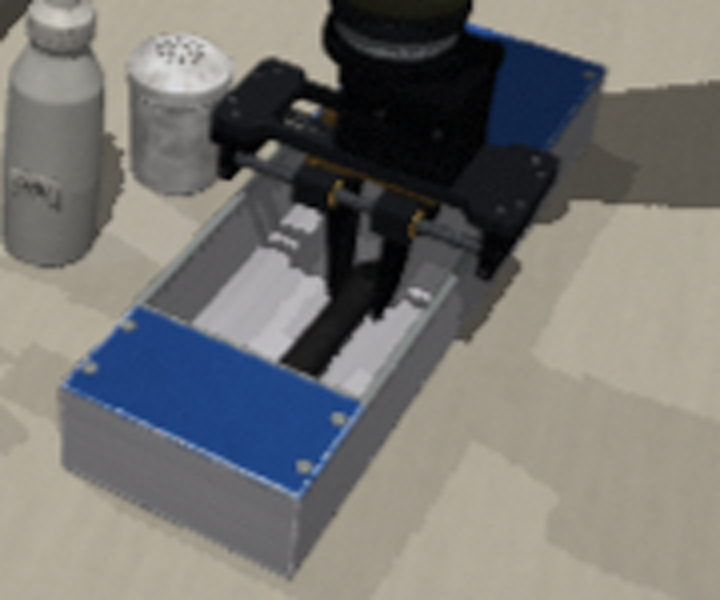

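The handle's visible part ends at the hood edge near crop px (290,372), in line with the butt lying at trough y of about 0.07, clear of the short hood. The force is only the steel's weight. Now I tilt about the rod tip.

In the tool's units: -3.2 cm / 60 = -0.0533, -0.65 cm / 60 = -0.0108, 10 degrees / 360 = 0.0278.

>>> drive_tool(
  rows=[
    {"tx": 0,"ty": 0,"tz": -0.005,"rx": 0,"ry": 0.0028,"rz": 0},
    {"tx": 0,"ty": 0,"tz": -0.0108,"rx": 0,"ry": 0.0056,"rz": 0},
    {"tx": 0,"ty": 0,"tz": -0.0162,"rx": 0,"ry": 0.0083,"rz": 0},
    {"tx": 0,"ty": 0,"tz": -0.0217,"rx": 0,"ry": 0.0111,"rz": 0},
    {"tx": 0,"ty": 0,"tz": -0.0267,"rx": 0,"ry": 0.0139,"rz": 0},
    {"tx": -0.0005,"ty": 0,"tz": -0.0322,"rx": 0,"ry": 0.0167,"rz": 0},
    {"tx": -0.0008,"ty": 0,"tz": -0.0375,"rx": 0,"ry": 0.0194,"rz": 0},
    {"tx": -0.0013,"ty": 0,"tz": -0.0428,"rx": 0,"ry": 0.0222,"rz": 0},
    {"tx": -0.002,"ty": 0,"tz": -0.0483,"rx": 0,"ry": 0.025,"rz": 0},
    {"tx": -0.0028,"ty": 0,"tz": -0.0533,"rx": 0,"ry": 0.0278,"rz": 0},
    {"tx": -0.0028,"ty": 0,"tz": -0.0533,"rx": 0,"ry": 0.0278,"rz": 0},
    {"tx": -0.0028,"ty": 0,"tz": -0.0533,"rx": 0,"ry": 0.0278,"rz": 0},
  ],
)

```text
time_s: 6.0
eef_pos: [0.4784, 0.0682, 0.0418]
tcp_rot: [0.772, 0.629, 0.068, -0.055]
contact_force: [0.4, 0.1, -2.3]
finger_gap: 0.0223
grip_force: 35.0
```

```bash
cat > est.py <<'E'
from h import *
s=env.sense();p=W2T(s["eef_pos"]);r=R.from_quat(s["tcp_rot"]).as_matrix()
th=np.rad2deg(np.arcsin(r[2,0]));print("F",np.round(s["contact_force"],1),"T",np.round(s["ft_torque"],2),"gap",s["finger_gap"],"t",s["time_s"],"tcp",p.round(4),"tilt",th)
w=np.array(s["eef_pos"])-r[:,2]*.0093
print("tip",W2T(w-.218*r[:,0]).round(4),"butt",W2T(w+.097*r[:,0]).round(4))
q=W2T(w);d=(W2T(w+r[:,0])-q);print("rod z at lip",q[2]+d[2]/d[1]*(-.092-q[1]))
E
python3 est.py; python3 - <<'E'
from h import *
b=pic("side","s3");cv2.imwrite("pics/c3.png",cv2.resize(b[150:300,220:400],None,fx=4,fy=4,interpolation=cv2.INTER_CUBIC)[:,:,::-1])
for z in(.06,.07,.08): print(z,(proj("side",T2W([-.013,.065,z]))-[220,150])*4)
E
```

```text
F [ 0.4  0.1 -2.3] T [-0.26  0.13  0.04] gap 0.022276579890502517 t 6.0 tcp [-0.0127 -0.0292  0.0418] tilt 10.006748888335707
tip [-0.0118 -0.2455  0.0131] butt [-0.0131  0.0647  0.0679]
rod z at lip 0.04021142989536525
0.06 [291.06509106 323.6726706 ]
0.07 [292.33545986 309.81867132]
0.08 [293.62464748 295.7637934 ]
```

View pics/c3.png

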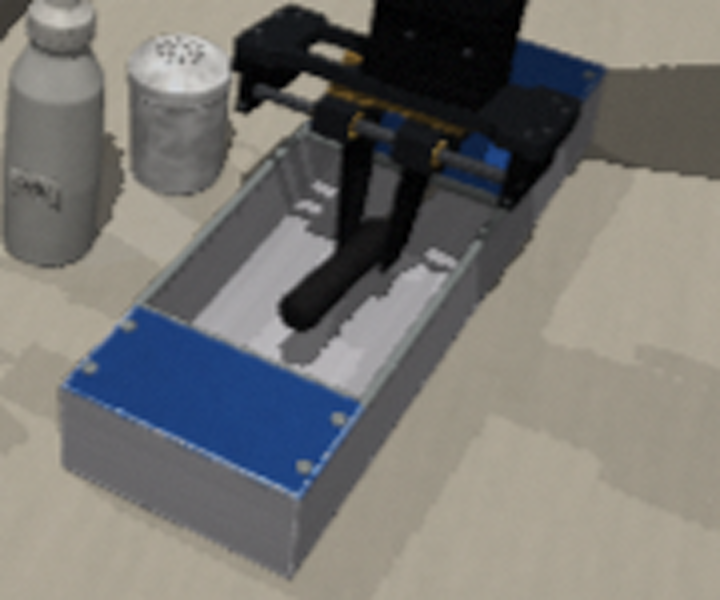

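The butt is at crop px (295,312), which gives z of about 68 mm as predicted. It clears the short hood, and there is no contact force. I tilt 2° more and draw out along the steel's axis.

In the tool's units: 8 cm / 60 = 0.1333, 7 cm / 60 = 0.1167, 2 degrees / 360 = 0.0056.

>>> drive_tool(
  rows=[
    {"tx": 0,"ty": 0,"tz": -0.0058,"rx": 0,"ry": 0.0028,"rz": 0},
    {"tx": 0,"ty": 0,"tz": -0.0117,"rx": 0,"ry": 0.0056,"rz": 0},
    {"tx": 0.0083,"ty": 0,"tz": -0.012,"rx": 0,"ry": 0.0056,"rz": 0},
    {"tx": 0.02,"ty": 0,"tz": -0.0123,"rx": 0,"ry": 0.0056,"rz": 0},
    {"tx": 0.0333,"ty": 0,"tz": -0.0128,"rx": 0,"ry": 0.0056,"rz": 0},
    {"tx": 0.05,"ty": 0,"tz": -0.0133,"rx": 0,"ry": 0.0056,"rz": 0},
    {"tx": 0.0667,"ty": 0,"tz": -0.014,"rx": 0,"ry": 0.0056,"rz": 0},
    {"tx": 0.0833,"ty": 0,"tz": -0.0147,"rx": 0,"ry": 0.0056,"rz": 0},
    {"tx": 0.1,"ty": 0,"tz": -0.0152,"rx": 0,"ry": 0.0056,"rz": 0},
    {"tx": 0.1167,"ty": 0,"tz": -0.0158,"rx": 0,"ry": 0.0056,"rz": 0},
    {"tx": 0.1333,"ty": 0,"tz": -0.0163,"rx": 0,"ry": 0.0056,"rz": 0},
    {"tx": 0.1333,"ty": 0,"tz": -0.0163,"rx": 0,"ry": 0.0056,"rz": 0},
  ],
)

```text
time_s: 7.05
eef_pos: [0.4945, 0.1458, 0.066]
tcp_rot: [0.77, 0.629, 0.082, -0.066]
contact_force: [1.0, 0.6, -2.8]
finger_gap: 0.0219
grip_force: 35.0
```

```bash
python3 est.py
```

```text
F [ 1.   0.6 -2.8] T [-0.22  0.06  0.02] gap 0.02194615221658886 t 7.05 tcp [-0.013  0.05   0.066] tilt 12.046970143740916
tip [-0.0116 -0.1651  0.0295] butt [-0.0137  0.143   0.0953]
rod z at lip 0.04514677910662873
```

In the tool's units: 10 cm / 60 = 0.1667, 9 cm / 60 = 0.15.

>>> drive_tool(
  rows=[
    {"tx": 0.0167,"ty": 0,"tz": 0,"rx": 0,"ry": 0,"rz": 0},
    {"tx": 0.0333,"ty": 0,"tz": 0,"rx": 0,"ry": 0,"rz": 0},
    {"tx": 0.05,"ty": 0,"tz": 0,"rx": 0,"ry": 0,"rz": 0},
    {"tx": 0.0667,"ty": 0,"tz": 0,"rx": 0,"ry": 0,"rz": 0},
    {"tx": 0.0833,"ty": 0,"tz": 0,"rx": 0,"ry": 0,"rz": 0},
    {"tx": 0.1,"ty": 0,"tz": 0,"rx": 0,"ry": 0,"rz": 0},
    {"tx": 0.1167,"ty": 0,"tz": 0,"rx": 0,"ry": 0,"rz": 0},
    {"tx": 0.1333,"ty": 0,"tz": 0,"rx": 0,"ry": 0,"rz": 0},
    {"tx": 0.15,"ty": 0,"tz": 0,"rx": 0,"ry": 0,"rz": 0},
    {"tx": 0.1667,"ty": 0,"tz": 0,"rx": 0,"ry": 0,"rz": 0},
    {"tx": 0.1667,"ty": 0,"tz": 0,"rx": 0,"ry": 0,"rz": 0},
    {"tx": 0.1667,"ty": 0,"tz": 0,"rx": 0,"ry": 0,"rz": 0},
  ],
)

```text
time_s: 8.05
eef_pos: [0.5136, 0.2404, 0.0861]
tcp_rot: [0.771, 0.629, 0.081, -0.066]
contact_force: [1.1, -0.1, -2.6]
finger_gap: 0.0223
grip_force: 35.0
```

```bash
python3 est.py; python3 - <<'E'
from h import *
s=env.sense();r=R.from_quat(s["tcp_rot"]);p=np.array(s["eef_pos"])
a=pic("top","t4");cv2.imwrite("pics/c4.png",cv2.resize(a[110:300,120:390],None,fx=2.9,fy=2.9)[:,:,::-1])
print(delta(p+[0,0,.16],rot(0)),r.inv().apply([0,0,16]))
w=p-r.as_matrix()[:,2]*.0093;t=w-.218*r.as_matrix()[:,0];print((proj("top",t)-[120,110])*2.9)
E
```

```text
F [ 1.1 -0.1 -2.6] T [-0.34  0.08  0.01] gap 0.022262299343725582 t 8.05 tcp [-0.0138  0.1465  0.0861] tilt 11.988562211588231
tip [-0.0125 -0.0687  0.0499] butt [-0.0143  0.2394  0.1154]
rod z at lip 0.044972616257338796
(array([ 3.370e+00,  1.000e-02, -1.567e+01]), array([ -0.  , -11.98,  -0.1 ])) [ 3.32346275e+00  2.79405055e-03 -1.56510251e+01]
[459.32348957 384.2153989 ]
```

View pics/c4.png

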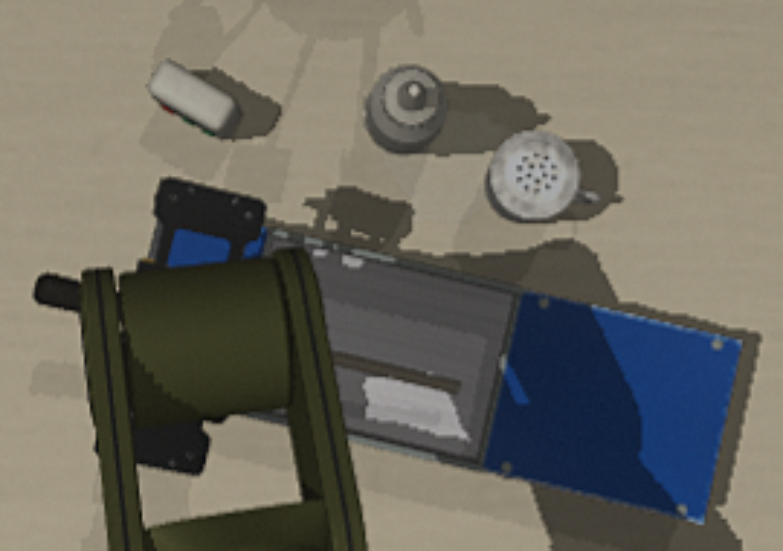

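The rod tip shows at crop px (460,385), where predicted, and clear of the long-hood lip at about (500,360). Bystanders are unmoved. Lift straight up, then level.

In the tool's units: -14 cm / 60 = -0.2333, 0.21 cm / 60 = 0.0035, -12 degrees / 360 = -0.0333.

>>> drive_tool(
  rows=[
    {"tx": 0.0035,"ty": 0,"tz": -0.0167,"rx": 0,"ry": 0,"rz": 0},
    {"tx": 0.0083,"ty": 0,"tz": -0.0383,"rx": 0,"ry": 0,"rz": 0},
    {"tx": 0.0142,"ty": 0,"tz": -0.0667,"rx": 0,"ry": 0,"rz": 0},
    {"tx": 0.0213,"ty": 0,"tz": -0.1,"rx": 0,"ry": 0,"rz": 0},
    {"tx": 0.0283,"ty": 0,"tz": -0.1333,"rx": 0,"ry": -0.0056,"rz": 0},
    {"tx": 0.0355,"ty": 0,"tz": -0.1667,"rx": 0,"ry": -0.0111,"rz": 0},
    {"tx": 0.0425,"ty": 0,"tz": -0.2,"rx": 0,"ry": -0.0167,"rz": 0},
    {"tx": 0.0475,"ty": 0,"tz": -0.2233,"rx": 0,"ry": -0.0222,"rz": 0},
    {"tx": 0.0497,"ty": 0,"tz": -0.2333,"rx": 0,"ry": -0.0278,"rz": 0},
    {"tx": 0.0497,"ty": 0,"tz": -0.2333,"rx": 0,"ry": -0.0314,"rz": 0},
    {"tx": 0.0497,"ty": 0,"tz": -0.2333,"rx": 0,"ry": -0.0333,"rz": 0},
    {"tx": 0.0497,"ty": 0,"tz": -0.2333,"rx": 0,"ry": -0.0333,"rz": 0},
    {"tx": 0.0497,"ty": 0,"tz": -0.2333,"rx": 0,"ry": -0.0333,"rz": 0},
    {"tx": 0.0497,"ty": 0,"tz": -0.2333,"rx": 0,"ry": -0.0333,"rz": 0},
    {"tx": 0.0497,"ty": 0,"tz": -0.2333,"rx": 0,"ry": -0.0333,"rz": 0},
    {"tx": 0.0497,"ty": 0,"tz": -0.2333,"rx": 0,"ry": -0.0333,"rz": 0},
  ],
)

```text
time_s: 9.43
eef_pos: [0.5134, 0.2396, 0.2286]
tcp_rot: [0.775, 0.632, -0.0, -0.0]
contact_force: [-1.1, -0.1, -1.8]
finger_gap: 0.0221
grip_force: 35.0
```

```bash
python3 est.py; python3 - <<'E'
from h import *
b=pic("side","s5")
s=env.sense();r=R.from_quat(s["tcp_rot"]).as_matrix();w=np.array(s["eef_pos"])-r[:,2]*.0093
print([proj("side",w+k*r[:,0]).round(1) for k in(-.218,-.018,.097)])
E
```

```text
F [-1.1 -0.1 -1.8] T [-0.09  0.08 -0.03] gap 0.0221060767277637 t 9.4333 tcp [-0.0139  0.1456  0.2286] tilt -0.017926871874740746
tip [-0.0129 -0.0724  0.238 ] butt [-0.0143  0.2426  0.2379]
rod z at lip 0.23796524614780865
[array([329.5, 130.3]), array([283.1, 177.5]), array([247.2, 213.9])]
```

View pics/s5.png

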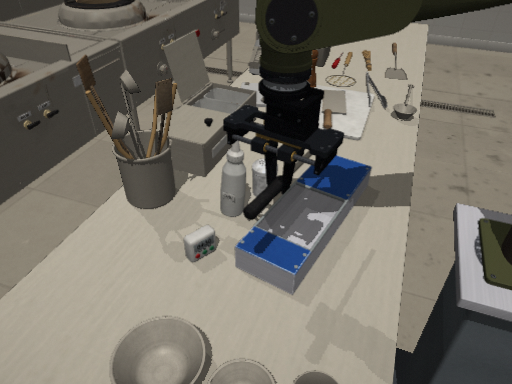

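The butt is at px (248,213), against (247,214) predicted for a level steel at z of about 0.238 m. The rod is hidden behind the gripper. The trough is empty and all three bystanders are standing where they were. Handing in.

```bash
python3 -c "
from bench import env
print(env.sign_off())"
```

```text
the job is handed in; nothing more can be done
None
```

I got the steel out of the trough by sliding, tilting and drawing it as asked, and handed in at about 9.5 s. By my estimate from the arm pose it is held level about 16 cm above the hoods, with no sign of contact with the trough and the bystanders unmoved in the pictures; the judged result was not shown.

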